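# Bring the eraser round in the desk caddy

### The arm

A 6-joint arm with a two-finger parallel gripper is mounted at the origin on a cart in front of the work surface, level with it; the furniture and walls round the work are solid. World frame = base frame: x ahead of the robot, y to its left, z up, the work surface at z = 0. Lengths are in m, angles in degrees, forces in N, time in s.
With the tool pointing down it reaches from about 0.4 to 0.825 m from the base axis. Payload 7 kg.
Tool frame: the origin (TCP) lies at the very end of the fingers, on their centre line; the grasp point (between the pads) lies 19 mm behind it (ctrl.hold_point_z is the distance from the TCP to the grasp point, in m); z points along the fingers, y is the line along which they close (so a half turn about z gives the same grasp; the last joint's range is limited). The gripper opens to 88 mm and grips with 3 to 60 N. Pads are 19 mm wide; open, the fingers measure 130 mm over their backs; the gripper's body (78 mm by 193 mm) begins 47 mm behind the grasp point.
Start: joints at [-57.691, 20.546, 0.682, 0, -70.136, -16.507], TCP at [0.184, -0.649, 0.227] pointing down, gripper open.
Joint ranges: [-176.03, 176.03], [-82.01, 121.73], [-58.28, 71.71], [-173.87, 95.51], [-174.79, -0.11], [-173.66, 173.66]. Speed limits (degrees/s): [136.94, 136.94, 172.46, 180, 180, 180].

### API

Orientations are given as [roll, pitch, yaw] about the fixed x, y, z axes, in that order (R = Rz(yaw) Ry(pitch) Rx(roll)).
In Python, from plant import sensors, viewer, workorder, ctrl gives the robot as it stands.
- The arm moves only by the shell command python3 -m pendant 'ROWS'. ROWS is JSON, a list of rows, each a list of 3 entries, a list of its own where there are three numbers: the opening, from -1 (shut) to 1 (fully open), so that 0 is half open, then the shift along the tool's x, y, z in m, then the turn, a rotation vector about the tool's x, y, z in degrees. A call has 1 to 10 rows; each row is the pose to reach, as a shift and turn from the pose commanded when the call began, along the tool's axes at that moment; what a row does not reach only later rows make up. A row lasts 1/12 s, in which the tool goes at most 41.7 mm and 7.16 degrees, less where a joint would pass 70% of its speed; a pose out of reach is approached as far as the arm can. A call with a gripper value outside its range is refused whole. The fingers move at their own pace and stop on an object; the grip force is fixed at half the most. Time passes only in rows, so rows that repeat a pose let the fingers close. It gives the time, the measured TCP pose, the force, the opening and the grip force at its end, in the units of the state.
- sensors.get_obs(): the state, without advancing time (a new reading comes with each control period).
- viewer.snapshot(name): name is "scene" or "top" or "wrist"; returns the picture (480x640x3 uint8, red, green, blue); there is no depth.
- viewer.camera_params(name): a dict with "fx", "fy", "cx", "cy" (pixels), "dist" ([k1, k2, p1, p2, k3] as OpenCV has them; the pictures are not rectified), "extrinsics" (4x4, takes a point from world to camera coordinates). Camera axes: x right, y up, looking along -z (the intrinsics and any distortion apply to the point x, -y, -z); pixel columns grow to the right and rows downward; lengths in m; the calibration is good to about 2 mm. A picture is of the moment at which its call begins: read the wrist's pose just before it. camera_params takes no time and is no camera call; for the wrist camera it gives the pose at the moment of the call.
- workorder.close_job(): hands the job in; it is judged then, once.
The state is a dict: "clock": time; "joint_pos": joint angles; "qvel": joint speeds; "tau": joint torques, N m; "tool_pos": TCP position; "orientation": TCP orientation; "force": force on the tool from outside, world axes, zero at the start; "moment": the same for the moment, N m; "opening": finger opening in m; "gripper_force": force on a finger pad.
Only numpy, scipy, OpenCV 4.12 (cv2) and the standard library are available. Lean on these libraries where they do the work, as an engineer would, in place of code of your own. Each camera call takes 0.05 s, during which the arm holds its last target. There are 200 camera calls.

### The job

Turn the round desk caddy, gently and steadily, by pushing on one of its blue-topped spokes with a fingertip, until the pocket that holds the eraser is centred on the yellow arrow of the foot, then leave it standing there. Do not touch or lift what lies in the pockets, and do not disturb the things around the caddy.

Things in the scene. Friction and masses are not known exactly. Their poses are not given: they have to be found in the camera images.
- caddy_foot: fixed grey foot of the round desk caddy; origin on the turning axis, on the surface. A 36 mm wide, 10 mm high tongue runs out along its own -x, from under the tray to 140 mm from the axis, and carries a yellow arrow that points inward at the pick-up place. The foot does not move.
- caddy_tray: white tray of the caddy, 212 mm across, turning on the foot; origin on the vertical axis at its underside, 16 mm above the surface. Cork-lined floor 22 mm, rim 38 mm above the surface. Four radial spokes (4 mm divider walls under 12 mm thick round blue bars), from the hub to 101 mm from the axis, tops 95 mm above the surface, part four equal pockets
- caddy_turn (a joint): turn of the tray in rad since the start (0 as found), counterclockwise from above positive. It turns either way without stops or detents, takes about 1 N on a spoke, and stays where it is left
- hub (a point): top of the wooden hub (32 mm thick), on the turning axis, 101 mm above the surface
- pickup (a point): fixed point at the pick-up place, in line with the yellow arrow, 62 mm from the axis, at the height of the pan floor
- pocket0 (a point): centre of pocket 0 on the pan floor, 62 mm from the axis, at the tray's own 0 degrees; turns with the tray
- pocket1 (a point): centre of pocket 1 on the pan floor, 62 mm from the axis, at the tray's own 90 degrees; turns with the tray
- pocket2 (a point): centre of pocket 2 on the pan floor, 62 mm from the axis, at the tray's own 180 degrees; turns with the tray
- pocket3 (a point): centre of pocket 3 on the pan floor, 62 mm from the axis, at the tray's own 270 degrees; turns with the tray
- spoke0 (a point): point on the axis line of the blue bar of spoke 0, 75 mm from the turning axis, at the tray's own 45 degrees, 89 mm above the surface
- spoke1 (a point): point on the axis line of the blue bar of spoke 1, 75 mm from the turning axis, at the tray's own 135 degrees, 89 mm above the surface
- spoke2 (a point): point on the axis line of the blue bar of spoke 2, 75 mm from the turning axis, at the tray's own 225 degrees, 89 mm above the surface
- spoke3 (a point): point on the axis line of the blue bar of spoke 3, 75 mm from the turning axis, at the tray's own 315 degrees, 89 mm above the surface
- eraser: eraser, pink and white block 19x47x12 mm, loose in one of the pockets (any), below 45 mm above the surface; origin under its centre
- usb_stick: black USB stick with a metal plug, 18x52x8 mm, loose in one of the pockets (any), below 45 mm above the surface; origin under its centre
- binder_clip_1: black binder clip with silver handles, 32x50x19 mm, loose in one of the pockets (any), below 45 mm above the surface; origin under its centre
- binder_clip_2: second black binder clip, 32x50x19 mm, loose in one of the pockets (any), below 45 mm above the surface; origin under its centre
- mug: white mug, 92x127x95 mm, loose bystander on the surface; origin under its centre
- tape_roll: tan tape roll, 94x92x48 mm, loose bystander on the surface; origin under its centre
- stapler: red and black stapler, 40x162x43 mm, loose bystander on the surface; origin under its centre
- magnifier: magnifier with a gold rim and black handle, 78x171x15 mm, loose bystander on the surface; origin under its centre

How it is judged (in metres and radians):
On the way:
1. a finger pushes on the tray (contact force between the fingers and caddy_tray above 0.2 N), for 0.04 s.
At the end, for the whole second after the job is handed in: The centre of the pocket that holds the eraser is within 12 mm of the pick-up point at the arrow (about 11 degrees of turn), the tray is at rest (under 0.05 rad/s), and all four small things lie in the tray (((horizontal distance between eraser and pocket0 below 0.04 m and horizontal distance between pocket0 and pickup below 0.012 m) or (horizontal distance between eraser and pocket1 below 0.04 m and horizontal distance between pocket1 and pickup below 0.012 m) or (horizontal distance between eraser and pocket2 below 0.04 m and horizontal distance between pocket2 and pickup below 0.012 m) or (horizontal distance between eraser and pocket3 below 0.04 m and horizontal distance between pocket3 and pickup below 0.012 m)) and velocity of joint caddy_turn between -0.05 and 0.05 rad/s and horizontal distance between each of eraser, usb_stick, binder_clip_1, binder_clip_2 and hub below 0.1 m and height (world z) of each of eraser, usb_stick, binder_clip_1, binder_clip_2 below 0.045 m); the robot touches nothing.
It fails at once if a thing in the pockets is touched by the fingers (contact force between the fingers and eraser above 0.5 N or contact force between the fingers and usb_stick above 0.5 N or contact force between the fingers and binder_clip_1 above 0.5 N or contact force between the fingers and binder_clip_2 above 0.5 N).
It fails at once if a thing is lifted out of its pocket (height (world z) of any of eraser, usb_stick, binder_clip_1, binder_clip_2 above 0.06 m).
It fails at once if the tray is pushed hard (over 25 N) (contact force between the fingers and caddy_tray above 25 N).
It fails at once if the tray is spun (over 4 rad/s) (velocity of joint caddy_turn above 4 rad/s or velocity of joint caddy_turn below -4 rad/s).
It fails at once if a thing around the caddy is moved by more than 20 mm (distance of any of mug, tape_roll, stapler, magnifier from where it was at the start of the episode above 0.02 m).
It also fails if it takes over 48 s, if anything falls off the work surface, if the arm or the gripper's body presses on something with over 40 N, if the wrist force passes 120 N, or if a joint passes its speed limit or range.

## Working session

There is one attempt and no reset: what is moved stays moved. The work goes in short steps, Python scripts to look and compute and a shell command to move; the robot and the scene stay as the last step left them, time stands still between calls to the robot, and variables do not carry over. Pictures are saved under pics/ and viewed, at most 10 in all, crops included, and the job is handed in when it is done.

```bash
mkdir -p pics; cat > h.py <<'E'
import numpy as np, cv2
from plant import sensors, viewer, workorder, ctrl
def ray(name,uv,z):
    p=viewer.camera_params(name); K=np.array([[p['fx'],0,p['cx']],[0,p['fy'],p['cy']],[0,0,1]])
    n=cv2.undistortPoints(np.array([[uv]],float),K,np.array(p['dist'],float))[0,0]
    E=np.array(p['extrinsics']); R=E[:3,:3]; c=-R.T@E[:3,3]
    d=R.T@np.array([n[0],-n[1],-1]); return c+d*(z-c[2])/d[2]
E
python3 - <<'E'
from h import *
for n in("top","scene"):
    cv2.imwrite(f"pics/{n}0.png",viewer.snapshot(n)[...,::-1])
o=sensors.get_obs();print(o['clock'],o['tool_pos'],o['orientation'],o['opening'],ray("top",(320,240),0))
E
```

```text
0.1 [ 0.18363967 -0.64908478  0.22572295] [ 1.79915731e+02 -8.03564123e-03 -1.64205002e+02] 0.08731844145889192 [0.56044766 0.01070768 0.        ]
```

View pics/top0.png

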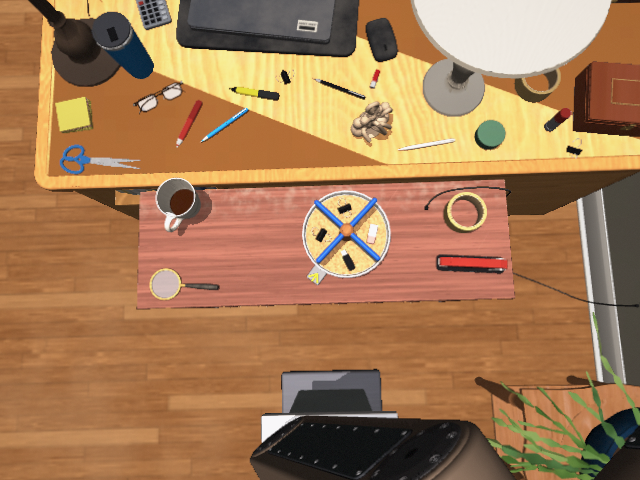

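View pics/scene0.png

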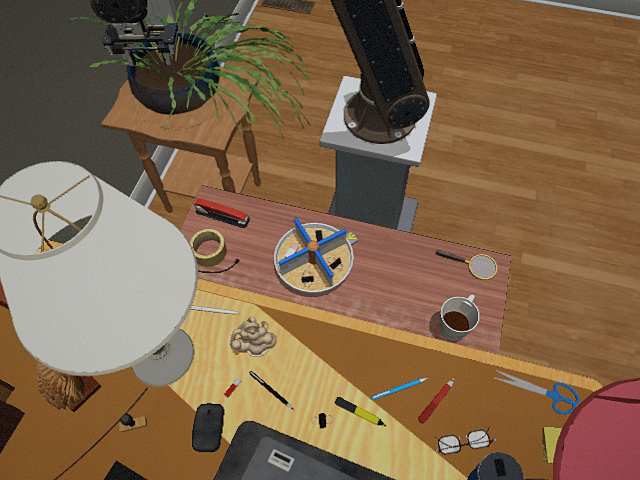

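The eraser is in the right-hand pocket (372,233) of the top view, and the arrow tongue is at lower left (317,274). I'll enlarge that part.

```bash
python3 - <<'E'
from h import *
im=cv2.imread("pics/top0.png")[182:292,285:405]
cv2.imwrite("pics/crop0.png",cv2.resize(im,None,fx=5,fy=5,interpolation=cv2.INTER_CUBIC))
E
```

```text
(no output)
```

View pics/crop0.png

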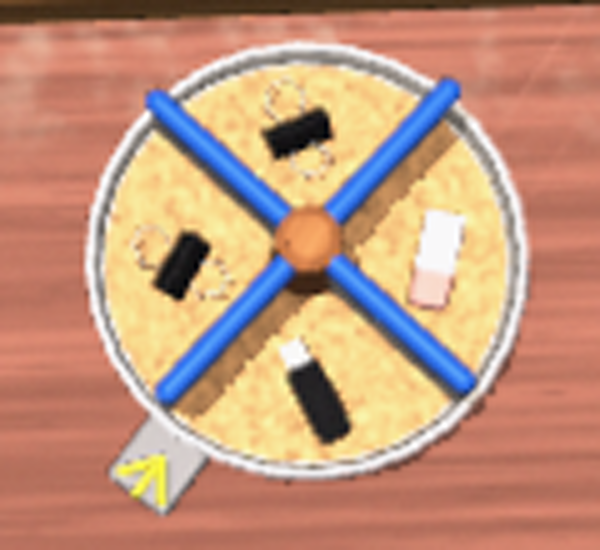

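Crop: hub at (308,238), bar ends at (155,100), (450,88), (468,385), (167,397), tongue end corners at (110,470) and (163,513), eraser at (436,258).

```bash
python3 - <<'E'
from h import *
f=lambda u,v,z: ray("top",(285+(u-2)/5,182+(v-2)/5),z)
h=f(308,238,.101);print("hub",h)
for n,u,v,z in[("UL",155,100,.089),("UR",450,88,.089),("LR",468,385,.089),("LL",167,397,.089),("ton",137,491,.01),("er",436,258,.034),("rimL",90,258,.038),("rimR",525,258,.038)]:
    p=f(u,v,z);d=(p-h)[:2];print(n,p.round(3),np.linalg.norm(d).round(4),np.degrees(np.arctan2(d[1],d[0])).round(1))
for n,uv,z in[("tapeL",(446,212),.048),("stapL",(437,263),.04),("mugR",(200,200),.09),("magR",(218,287),.01),("edgeUp",(345,187),0.)]:print(n,ray("top",uv,z).round(3))
E
```

```text
hub [ 0.56895286 -0.05183777  0.101     ]
UL [0.638 0.016 0.089] 0.0969 44.6
UR [ 0.639 -0.12   0.089] 0.0978 -44.3
LR [ 0.501 -0.122  0.089] 0.0977 -134.0
LL [0.5   0.014 0.089] 0.0958 136.2
ton [0.462 0.033 0.01 ] 0.136 141.6
er [ 0.568 -0.115  0.034] 0.063 -90.8
rimL [0.573 0.051 0.038] 0.103 87.8
rimR [ 0.566 -0.157  0.038] 0.105 -91.6
tapeL [ 0.611 -0.291  0.048]
stapL [ 0.491 -0.264  0.04 ]
mugR [0.651 0.285 0.09 ]
magR [0.452 0.261 0.01 ]
edgeUp [ 0.693 -0.056  0.   ]
```

Numbers agree: bar ends are about 97 mm from the axis, the rim radius is about 104 mm and the tongue end is at 136 mm. The eraser pocket is at about -89° and the arrow at about 141.6°, so the tray needs -129° (clockwise). I'll push spoke LR (-134°) from the eraser-pocket side, round the near side.

```bash
python3 -m pendant '[[-1,[0,0,-0.03],[0,0,0]],[-1,[-0.25,0.2,-0.03],[0,0,0]],[-1,[-0.25,0.2,-0.03],[0,0,0]],[-1,[-0.25,0.2,-0.03],[0,0,0]],[-1,[-0.25,0.2,-0.03],[0,0,0]],[-1,[-0.25,0.2,-0.03],[0,0,0]],[-1,[-0.25,0.2,-0.03],[0,0,0]],[-1,[-0.25,0.2,-0.03],[0,0,0]],[-1,[-0.25,0.2,-0.03],[0,0,0]],[-1,[-0.25,0.2,-0.03],[0,0,0]]]'
python3 -m pendant '[[-1,[-0.253,0.201,0],[0,0,0]],[-1,[-0.253,0.201,0],[0,0,0]],[-1,[-0.253,0.201,0],[0,0,0]],[-1,[-0.253,0.201,0],[0,0,0]],[-1,[-0.253,0.201,0],[0,0,0]],[-1,[-0.253,0.201,0],[0,0,0]],[-1,[-0.253,0.201,0],[0,0,0]],[-1,[-0.253,0.201,0],[0,0,0]],[-1,[-0.253,0.201,0],[0,0,0]],[-1,[-0.253,0.201,0],[0,0,0]]]'
python3 - <<'E'
from h import *
cv2.imwrite("pics/w1.png",viewer.snapshot("wrist")[...,::-1])
E
```

```text
clock: 0.93
tool_pos: [0.3722, -0.3854, 0.2567]
orientation: [180.0, 0.1, -164.0]
force: [-0.2, 0.1, 0.6]
opening: 0.0266
gripper_force: 0.0
clock: 1.77
tool_pos: [0.5591, -0.1253, 0.2557]
orientation: [180.0, -0.1, -164.0]
force: [-0.1, -0.2, -0.6]
opening: 0.0006
gripper_force: 0.0
```

View pics/w1.png

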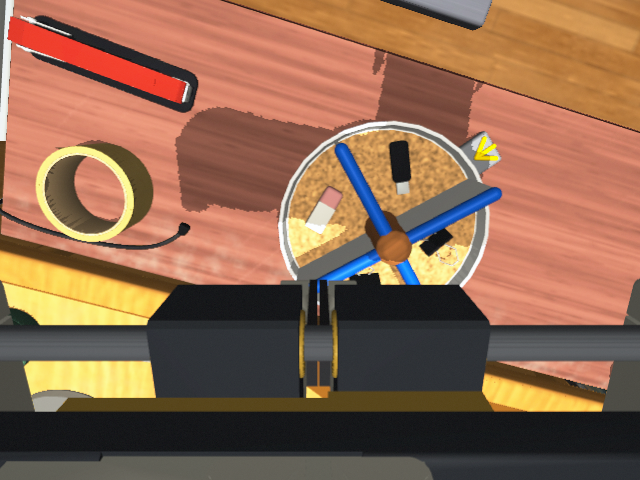

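Wrist view: eraser at (324,209), hub top at (394,246), LR bar end at (341,148), tongue end near (491,143). I'll cross-check these against the top view.

```bash
python3 - <<'E'
from h import *
h=ray("wrist",(394,247),.101);print(h)
for n,uv,z in[("LR",(341,148),.089),("LL",(497,194),.089),("ton",(493,144),.01),("er",(324,209),.034)]:
    p=ray("wrist",uv,z);d=(p-h)[:2];print(n,p.round(3),np.linalg.norm(d).round(4),np.degrees(np.arctan2(d[1],d[0])).round(1))
E
```

```text
[ 0.5654383  -0.05596566  0.101     ]
LR [ 0.5   -0.122  0.089] 0.0929 -134.7
LL [0.5   0.016 0.089] 0.097 132.4
ton [0.458 0.031 0.01 ] 0.1383 141.1
er [ 0.564 -0.117  0.034] 0.0608 -91.0
```

```bash
python3 -m pendant '[[-1,[0,0,0.03],[0,0,0]],[-1,[0,0,0.06],[0,0,0]],[-1,[0,0,0.09],[0,0,0]],[-1,[0,0,0.12],[0,0,0]],[-1,[0,0,0.14],[0,0,0]],[-1,[0,0,0.155],[0,0,0]],[-1,[0,0,0.167],[0,0,0]],[-1,[0,0,0.178],[0,0,0]],[-1,[0,0,0.178],[0,0,0]],[-1,[0,0,0.178],[0,0,0]]]'
python3 - <<'E'
from h import *
t=np.array(sensors.get_obs()['tool_pos'])[:2];y=np.radians(-164.1)
A=np.array([[np.cos(y),np.sin(y)],[np.sin(y),-np.cos(y)]]);h=np.array([.568,-.053])
print(t,np.degrees(np.arctan2(*(t-h)[::-1])))
for k in range(3):
    for i in range(1,11):
        a=np.radians(-97-50*k-5*i);p=h+.073*np.array([np.cos(a),np.sin(a)]);print((A@(p-t)).round(3).tolist(),end=' ')
    t=p;print()
E
```

```text
clock: 2.65
tool_pos: [0.5581, -0.1275, 0.0785]
orientation: [180.0, -0.0, -164.3]
force: [-0.0, -0.0, 0.5]
opening: 0.0006
gripper_force: 0.0
[ 0.55807044 -0.12746093] -97.59572740658818
[0.004, 0.004] [0.01, 0.008] [0.015, 0.011] [0.02, 0.015] [0.024, 0.02] [0.028, 0.025] [0.032, 0.03] [0.035, 0.036] [0.038, 0.041] [0.04, 0.047] 
[0.002, 0.006] [0.003, 0.012] [0.003, 0.019] [0.003, 0.025] [0.003, 0.031] [0.001, 0.038] [-0.0, 0.044] [-0.003, 0.05] [-0.005, 0.056] [-0.008, 0.061] 
[-0.004, 0.005] [-0.008, 0.01] [-0.012, 0.015] [-0.017, 0.019] [-0.023, 0.022] [-0.028, 0.025] [-0.034, 0.028] [-0.04, 0.03] [-0.046, 0.032] [-0.052, 0.033]
```

```bash
python3 -m pendant '[[-1,[0.004,0.004,0],[0,0,0]],[-1,[0.010,0.008,0],[0,0,0]],[-1,[0.015,0.011,0],[0,0,0]],[-1,[0.020,0.015,0],[0,0,0]],[-1,[0.024,0.020,0],[0,0,0]],[-1,[0.028,0.025,0],[0,0,0]],[-1,[0.032,0.030,0],[0,0,0]],[-1,[0.035,0.036,0],[0,0,0]],[-1,[0.038,0.041,0],[0,0,0]],[-1,[0.040,0.047,0],[0,0,0]]]'
python3 - <<'E'
from h import *
im=viewer.snapshot("wrist")[...,::-1]
cv2.imwrite("pics/w2.png",im)
E
```

```text
clock: 3.48
tool_pos: [0.5068, -0.0919, 0.0786]
orientation: [-180.0, -0.0, -164.2]
force: [1.4, -0.4, 0.1]
opening: 0.0007
gripper_force: 0.6
```

View pics/w2.png

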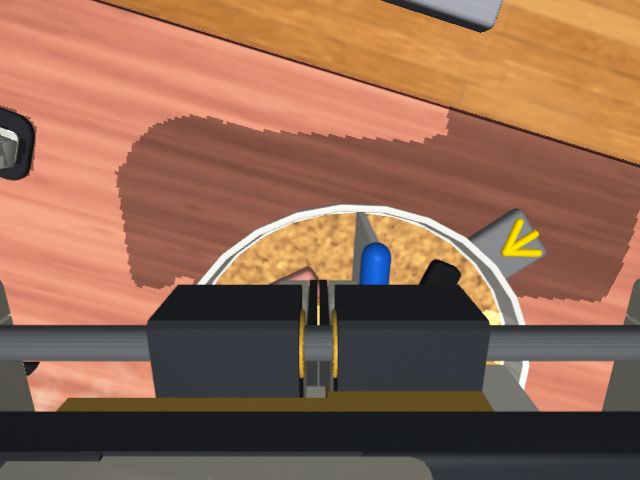

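The finger is against the bar (its end at (376,255)) with about 1.4 N, and the tray is turning. I'll continue.

```bash
python3 -m pendant '[[-1,[0.002,0.006,0],[0,0,0]],[-1,[0.003,0.012,0],[0,0,0]],[-1,[0.003,0.019,0],[0,0,0]],[-1,[0.003,0.025,0],[0,0,0]],[-1,[0.003,0.031,0],[0,0,0]],[-1,[0.001,0.038,0],[0,0,0]],[-1,[0,0.044,0],[0,0,0]],[-1,[-0.003,0.050,0],[0,0,0]],[-1,[-0.005,0.056,0],[0,0,0]],[-1,[-0.008,0.061,0],[0,0,0]]]'
python3 -m pendant '[[-1,[-0.004,0.005,0],[0,0,0]],[-1,[-0.008,0.010,0],[0,0,0]],[-1,[-0.012,0.015,0],[0,0,0]],[-1,[-0.017,0.019,0],[0,0,0]],[-1,[-0.020,0.0205,0],[0,0,0]],[-1,[-0.023,0.022,0],[0,0,0]],[-1,[-0.025,0.0235,0],[0,0,0]],[-1,[-0.027,0.0245,0],[0,0,0]],[-1,[-0.028,0.025,0],[0,0,0]],[-1,[-0.028,0.025,0],[0,0,0]]]'
python3 - <<'E'
from h import *
im=viewer.snapshot("top")[...,::-1];cv2.imwrite("pics/t2.png",im)
cv2.imwrite("pics/t2c.png",cv2.resize(im[182:292,285:405],None,fx=5,fy=5,interpolation=cv2.INTER_CUBIC))
E
```

```text
clock: 4.37
tool_pos: [0.4983, -0.0307, 0.0785]
orientation: [180.0, -0.0, -164.2]
force: [0.3, -0.8, -0.1]
opening: 0.0003
gripper_force: 0.5
clock: 5.2
tool_pos: [0.5187, 0.0003, 0.0786]
orientation: [180.0, 0.0, -164.2]
force: [-0.7, 0.5, 0.2]
opening: 0.0003
gripper_force: 0.1
```

View pics/t2c.png

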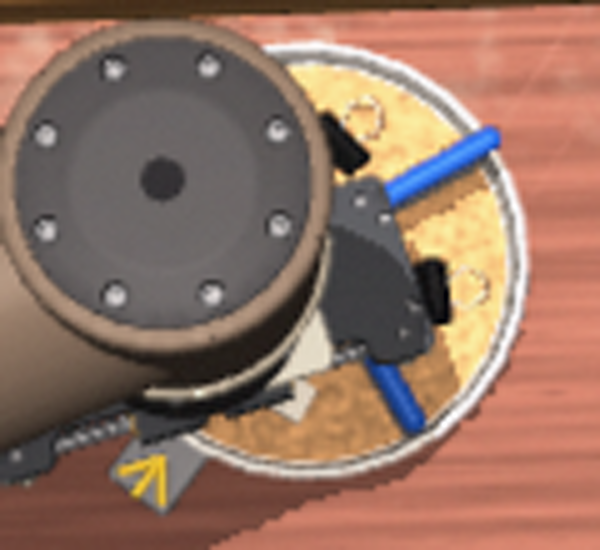

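Visible bar ends: (493,135) and (415,425). The rest is hidden by the arm.

```bash
python3 - <<'E'
from h import *
h=np.array([.568,-.053])
for u,v in[(493,135),(415,425)]:
    p=ray("top",(285+(u-2)/5,182+(v-2)/5),.089);d=p[:2]-h;print(p,np.linalg.norm(d),np.degrees(np.arctan2(d[1],d[0])))
t=np.array(sensors.get_obs()['tool_pos'])[:2];y=np.radians(-164.2);d=t-h
a0=np.arctan2(d[1],d[0]);print(np.degrees(a0),np.linalg.norm(d))
A=np.array([[np.cos(y),np.sin(y)],[np.sin(y),-np.cos(y)]])
for k in range(2,22,2):
    a=a0-np.radians(k);print(k,(A@(h+.073*np.array([np.cos(a),np.sin(a)])-t)).round(4))
E
```

```text
[ 0.61608901 -0.13890605  0.089     ] 0.09844999803982861 -60.760503899601815
[ 0.48363164 -0.09738569  0.089     ] 0.095331579785069 -152.25140767551045
132.81928272903207 0.0726285668005906
2 [-0.0021  0.0014]
4 [-0.0044  0.0025]
6 [-0.0068  0.0034]
8 [-0.0092  0.0043]
10 [-0.0116  0.0051]
12 [-0.0141  0.0058]
14 [-0.0165  0.0064]
16 [-0.019  0.007]
18 [-0.0216  0.0074]
20 [-0.0241  0.0078]
```

The eraser pocket is at about 163.5° and needs about 22° more. I'll push 21°, ease off and back away along the arc, then lift.

```bash
python3 -m pendant '[[-1,[-0.0021,0.0014,0],[0,0,0]],[-1,[-0.0056,0.003,0],[0,0,0]],[-1,[-0.0092,0.0043,0],[0,0,0]],[-1,[-0.0128,0.0055,0],[0,0,0]],[-1,[-0.0165,0.0064,0],[0,0,0]],[-1,[-0.019,0.007,0],[0,0,0]],[-1,[-0.0216,0.0074,0],[0,0,0]],[-1,[-0.0235,0.0077,0],[0,0,0]],[-1,[-0.025,0.008,0],[0,0,0]],[-1,[-0.025,0.008,0],[0,0,0]]]'
python3 -m pendant '[[-1,[0.003,-0.001,0],[0,0,0]],[-1,[0.008,-0.002,0],[0,0,0]],[-1,[0.013,-0.003,0],[0,0,0]],[-1,[0.013,-0.003,-0.02],[0,0,0]],[-1,[0.013,-0.003,-0.05],[0,0,0]],[-1,[0.013,-0.003,-0.09],[0,0,0]],[-1,[0.013,-0.003,-0.13],[0,0,0]],[-1,[0.04,0.02,-0.16],[0,0,0]],[-1,[0.08,0.02,-0.18],[0,0,0]],[-1,[0.11,0.02,-0.18],[0,0,0]]]'
python3 - <<'E'
from h import *
im=viewer.snapshot("top")[...,::-1]
a=cv2.resize(im[182:292,285:405],None,fx=4,fy=4,interpolation=cv2.INTER_CUBIC)
b=cv2.resize(viewer.snapshot("wrist")[...,::-1],None,fx=.5,fy=.5)
c=np.zeros((440,800,3),np.uint8);c[:,:480]=a;c[:240,480:]=b;cv2.imwrite("pics/t3.png",c)
E
```

```text
clock: 6.08
tool_pos: [0.5407, 0.0149, 0.0785]
orientation: [180.0, 0.0, -164.2]
force: [-0.2, 0.6, -0.1]
opening: 0.0003
gripper_force: 0.1
clock: 6.92
tool_pos: [0.4294, 0.0044, 0.2619]
orientation: [180.0, 0.3, -164.2]
force: [0.0, 0.4, 0.4]
opening: 0.0008
gripper_force: 0.0
```

View pics/t3.png

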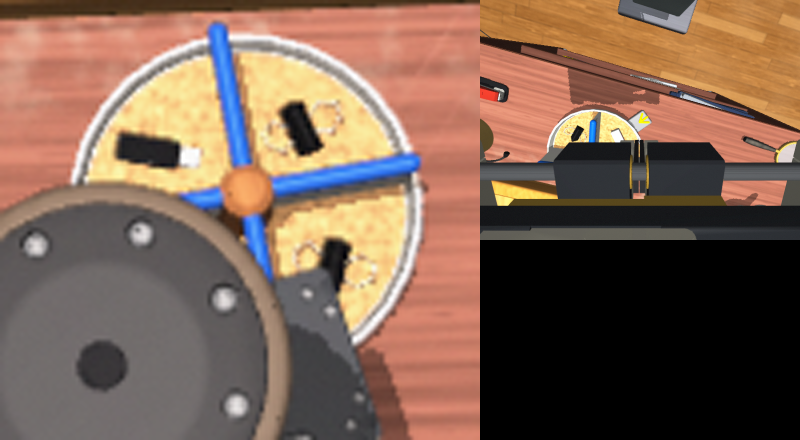

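Bars now end at (218,32) and (412,161) in the 4x crop. The eraser's pocket is the hidden lower-left one, and the wrist view shows it next to the arrow.

```bash
python3 - <<'E'
from h import *
h=np.array([.568,-.053])
for u,v in[(218,32),(412,161)]:
    p=ray("top",(285+(u-1.5)/4,182+(v-1.5)/4),.089);d=p[:2]-h;print(np.linalg.norm(d),np.degrees(np.arctan2(d[1],d[0])))
E
```

```text
0.09747154166040721 8.147670526989181
0.09599004849260953 -79.94251318134987
```

The pocket centre is at about 144° and the arrow at about 141.5°, so the error is about 3° and the limit is 11°. The arm is clear, so I'm handing in.

```bash
python3 -m pendant '[[-1,[0,0,0],[0,0,0]],[-1,[0,0,0],[0,0,0]],[-1,[0,0,0],[0,0,0]]]'; python3 -c "
from plant import workorder
print(workorder.close_job())"
```

```text
clock: 7.27
tool_pos: [0.4294, 0.0041, 0.2582]
orientation: [-180.0, -0.0, -164.2]
force: [1.1, -0.3, 0.2]
opening: 0.0004
gripper_force: 0.0
the job is handed in; nothing more can be done
None
```

I turned the caddy clockwise by about 127°, which leaves the eraser pocket about 3° from the arrow by my camera measurement (limit about 11°), and handed the job in at 7.3 s with the arm clear; the hand-in returned no verdict.

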